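# Park the sample ware in its matching spill trays

### The job

Tidy the sample bench: put the bottle, the jar, the tip box and the slide case each into the spill tray of the colour of its lid or cap, standing upright and flat on the tray's floor inside the lip (the box and the case lengthwise in their trays), and let go. Keep everything upright, set things down gently without dropping them, and leave the beaker and the pipette where they are.

Things in the scene. Friction and masses are not known exactly. Their poses are not given: they have to be found in the camera images.
- bottle: loose amber-brown reagent bottle with a blue screw cap and a white blank label, standing upright, about 0.2 kg: body 54 mm diameter with straight sides up to 58 mm, cap 42 mm diameter, 88 mm tall in all. Origin: centre of its underside, z up. Belongs in the blue tray
- jar: loose white round sample jar with a wider yellow lid, standing upright, about 0.2 kg: body 56 mm diameter up to 44 mm, lid 60 mm diameter from 44 to 64 mm, 64 mm tall. Origin: centre of its underside, z up. Belongs in the yellow tray
- tipbox: loose pale-grey closed pipette-tip box with a red lid, solid outside, about 0.15 kg: 84 mm along its x, 58 mm along its y, 60 mm tall, straight sides. Origin: centre of its underside, z up. Belongs in the red tray, either way round
- case: loose long green closed slide case with two black bands around it, about 0.15 kg: 100 mm along its x, 46 mm along its y, 50 mm tall, straight sides. Origin: centre of its underside, z up. Belongs in the green tray, either way round
- tray_blue: round blue spill tray for the bottle, 74 mm diameter inside, 82 mm outside; fixed to the bench; floor 3 mm thick, so what stands in it stands at 3 mm above the bench; upright lip 4 mm thick, its top 9 mm above the bench; grey liner with the outline of the thing drawn in the tray's colour. Origin: centre of its underside (bench level), z up
- tray_yellow: round yellow spill tray for the jar, 80 mm diameter inside, 88 mm outside; fixed to the bench; floor 3 mm thick, so what stands in it stands at 3 mm above the bench; upright lip 4 mm thick, its top 9 mm above the bench; grey liner with the outline of the thing drawn in the tray's colour. Origin: centre of its underside (bench level), z up
- tray_red: rectangular red spill tray for the tip box, inside 100 mm along its x and 74 mm along its y (108 x 82 mm outside); fixed to the bench; floor 3 mm thick, so what stands in it stands at 3 mm above the bench; upright lip 4 mm thick, its top 9 mm above the bench; grey liner with the outline of the thing drawn in the tray's colour. Origin: centre of its underside (bench level), z up
- tray_green: long rectangular green spill tray for the slide case, inside 116 mm along its x and 62 mm along its y (124 x 70 mm outside); fixed to the bench; floor 3 mm thick, so what stands in it stands at 3 mm above the bench; upright lip 4 mm thick, its top 9 mm above the bench; grey liner with the outline of the thing drawn in the tray's colour. Origin: centre of its underside (bench level), z up
- beaker: bystander: loose pale-blue open beaker, 70 mm diameter at the rim, 85 mm tall, standing at the left end of the work. Origin: centre of its underside. Leave it alone
- pipette: bystander: loose white and grey hand pipette lying flat at the right end of the work, its length along its y, about 250 mm long (from 116 mm on the -y side of its origin to 135 mm on the +y side), 26 mm wide, 24 mm high. Origin: on the bench under its middle. Leave it alone
Things that resemble listed ones, but are neither listed nor needed, are in the scene too. Of the things shaped like the case, the green one is meant.

How it is judged:
At the end, for the whole second after the job is handed in: Bottle in blue, jar in yellow (within 13 mm of the tray's centre), tip box in red, case in green (within 14 mm, and 0.25 rad of its length, either way round); each on the tray floor (underside under 6 mm above the bench), leaning under 0.08 rad, at rest (under 0.02 m/s), released (horizontal distance between bottle and tray_blue below 0.013 m and z of bottle in the frame of tray_blue below 0.006 m and angle between each of bottle, jar, tipbox, case's own z axis and vertical below 0.08 rad and linear speed of each of bottle, jar, tipbox, case below 0.02 m/s and contact force between each of bottle, jar, tipbox, case and the fingers below 0.05 N and horizontal distance between jar and tray_yellow below 0.013 m and z of jar in the frame of tray_yellow below 0.006 m and horizontal distance between tipbox and tray_red below 0.014 m and z of tipbox in the frame of tray_red below 0.006 m and angle between the x axis of tipbox and the x axis of tray_red, either way round below 0.25 rad and horizontal distance between case and tray_green below 0.014 m and z of case in the frame of tray_green below 0.006 m and angle between the x axis of case and the x axis of tray_green, either way round below 0.25 rad); the robot touches nothing.
It fails at once if one of the four things is tipped over (leans more than 35 degrees) (angle between any of bottle, jar, tipbox, case's own z axis and vertical above 0.61 rad).
It fails at once if one of the four things is dropped or thrown (moves faster than 0.6 m/s while the fingers do not touch it) ((contact force between bottle and the fingers below 0.05 N and linear speed of bottle above 0.6 m/s) or (contact force between jar and the fingers below 0.05 N and linear speed of jar above 0.6 m/s) or (contact force between tipbox and the fingers below 0.05 N and linear speed of tipbox above 0.6 m/s) or (contact force between case and the fingers below 0.05 N and linear speed of case above 0.6 m/s)).
It fails at once if the beaker is pushed more than 20 mm (distance of beaker from where it was at the start of the episode above 0.02 m).
It fails at once if the pipette is pushed more than 20 mm (distance of pipette from where it was at the start of the episode above 0.02 m).
It also fails if it takes over 99 s, if anything falls off the work surface, if the arm or the gripper's body presses on something with over 40 N, if the wrist force passes 120 N, or if a joint passes its speed limit or range.

### The arm

A 7-joint arm with a two-finger parallel gripper is mounted at the origin on the work surface. World frame = base frame: x ahead of the robot, y to its left, z up, the work surface at z = 0. Lengths are in m, angles in rad, forces in N, time in s.
With the tool pointing down it reaches from about 0.4 to 0.9 m from the base axis. Payload 5.6 kg.
Tool frame: the origin (TCP) lies midway between the tips of the shut fingers; the grasp point (between the pads) lies 19 mm behind it; z points along the fingers, y is the line along which they close (so a half turn about z gives the same grasp; the last joint's range is limited). The gripper opens to 92 mm and grips with 3 to 60 N. Pads are 20 mm wide; open, the fingers measure 128 mm over their backs; the gripper's body (75 mm by 189 mm) begins 69 mm behind the grasp point.
Start: joints at [1.257, 0.468, -0.012, 1.603, 0.006, 1.071, -0.056], TCP at [0.174, -0.626, 0.215] pointing down, gripper open.
Joint ranges: [-2.53, 2.53], [-0.31, 2.02], [-1.57, 1.55], [0.28, 2.44], [-1.29, 4.43], [0.15, 1.84], [-2.92, 2.92]. Speed limits (rad/s): [2.57, 2.57, 3.14, 3.14, 3.14, 3.14, 3.14].

### API

Orientations are given as a rotation vector (axis times angle).
In Python, from cell import robot, eoat, sensors, viewer, ticket gives the robot as it stands. Calls block until the motion is done:
- robot.move_pose(position, orientation): joint-space move of the TCP to a pose.
- robot.line_to(position, frame=None, max_speed=0.15, threshold=None): straight line of the TCP; frame=None keeps the orientation; max_speed is the mean speed in m/s. With threshold (N) it stops when the force on the tool has changed by that much, and returns True; else False.
- robot.movej(angles): joint-space move.
- eoat.open_jaws() and eoat.grasp(grip_force=None): open the fingers fully, or close them until they stop; grip_force is the grip in N (None keeps the last).
- robot.pause(seconds).
- robot.inverse_kinematics(position, orientation): joint angles nearest the present ones, or None.
- sensors.get_obs(): the state.
- viewer.grab_frame(name): name is "side" or "top"; returns (picture, depth): 384x512x3 uint8, red, green, blue; 384x512 float32, m along the optical axis (not along the pixel's ray), 0 where there is no reading.
- viewer.camera_params(name): a dict with "fov_y" (degrees; the focal length in pixels is half the picture's height over the tangent of half this angle, whatever the lens; pixels are square), "cx", "cy" (the principal point, pixels), "R" (3x3) and "t" (3): a world point X has camera coordinates R X + t. Camera axes: x right, y down, z forward; pixel columns grow to the right and rows downward; lengths in m; the calibration is good to about 2 mm. A picture is of the moment at which its call begins. camera_params takes no time and is no camera call.
A pose or a line that the arm cannot do raises robot.PlanningError and nothing moves.
- ticket.sign_off(): hands the job in; it is judged then, once.
The state is a dict: "time": time; "q": joint angles; "dq": joint speeds; "effort": joint torques, N m; "position": TCP position; "eef_rot": TCP orientation; "ft_force": force on the tool from outside, world axes, zero at the start; "torque": the same for the moment, N m; "finger_gap": opening from 0.0 (shut) to 1.0 (fully open); "grasp_force": force on a finger pad.
Only numpy, scipy, OpenCV 4.12 (cv2) and the standard library are available. Lean on these libraries where they do the work, as an engineer would, in place of code of your own. Each camera call takes 0.05 s, during which the arm holds its last target. There are 200 camera calls.

## Working session

There is one attempt and no reset: what is moved stays moved. The work goes in short steps, each a Python script; the robot and the scene stay as the last script left them, time stands still between calls to the robot, and variables do not carry over. Pictures are saved under pics/ and viewed, at most 14 in all, crops included, and the job is handed in when it is done.

```bash
ls; mkdir -p pics
python3 - <<'E'
from cell import robot,eoat,sensors,viewer,ticket
import cv2,numpy as np
for n in("top","side"):
    p,d=viewer.grab_frame(n); cv2.imwrite(f"pics/{n}0.png",cv2.resize(p[:,:,::-1],(800,600)));np.savez(f"{n}0.npz",p=p,d=d)
    print(n,viewer.camera_params(n),(d==0).mean(), d[d>0].min(),d.max())
o=sensors.get_obs();print(o)
E
```

```text
pics
top {'fov_y': 52.90407934593263, 'cx': 256.82910236269726, 'cy': 189.13523961351007, 'R': array([[-0.00760446, -0.99994077, -0.00778663],
       [-0.98056436,  0.00898331, -0.19599195],
       [ 0.19605029,  0.00614488, -0.98057459]]), 't': array([-0.00332507,  0.63586979,  1.1239237 ])} 0.0038350423177083335 0.81038463 2.2402337
side {'fov_y': 46.86094775567731, 'cx': 250.22607969638244, 'cy': 197.535976083964, 'R': array([[ 0.99964094, -0.025923  ,  0.00678182],
       [-0.01586878, -0.77667078, -0.62970682],
       [ 0.02159113,  0.6293731 , -0.77680327]]), 't': array([-0.62480109,  0.02208255,  1.56567542])} 0.004435221354166667 0.71541464 3.3343928
{'time': 0.1, 'q': array([ 1.25700644,  0.46831504, -0.01160397,  1.60349537,  0.00599848,
        1.07139008, -0.056287  ]), 'dq': array([-0.00081334, -0.00353006,  0.00074161, -0.00377143,  0.00056736,
        0.00041897,  0.00214754]), 'effort': array([ 6.48383484e-04, -5.21649599e+01, -1.25801409e-02, -2.44366729e+01,
       -5.67885814e-02,  1.41641006e-02,  6.53852294e-05]), 'position': array([ 0.1736715 , -0.62584315,  0.21373374]), 'eef_rot': array([-3.11132614e+00, -4.23769623e-01,  5.06857686e-04]), 'ft_force': array([0.42929472, 0.67735021, 0.45029047]), 'torque': array([0.003911  , 0.03315997, 0.0252584 ]), 'grasp_force': 0.0, 'finger_gap': 1.0020821015195474}
```

View pics/top0.png

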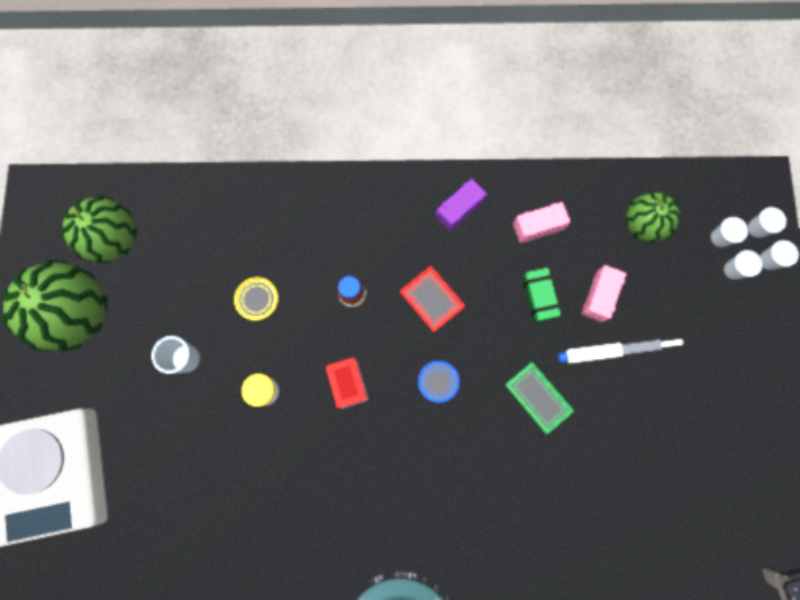

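View pics/side0.png

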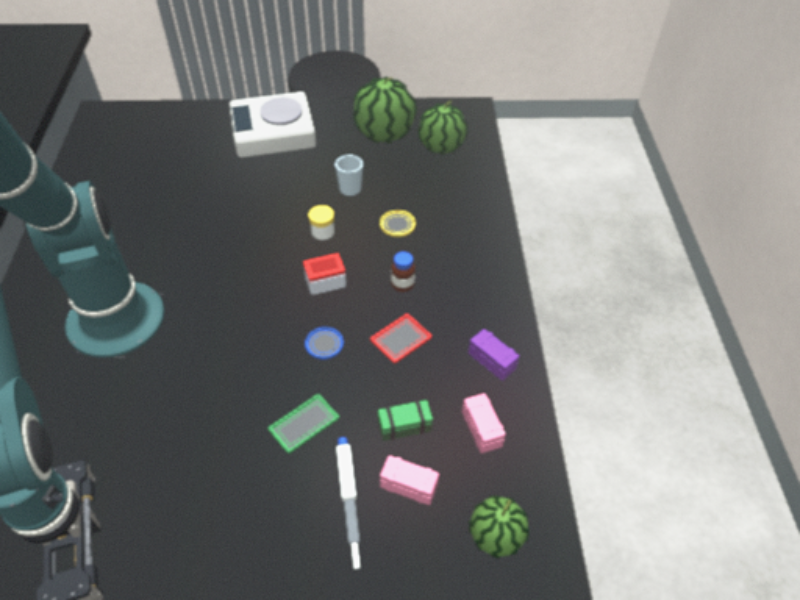

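The top view (800x600 pixels) shows:
- **Objects:** yellow jar (258,390), red tip box (346,383), blue-capped bottle (350,290) and green case (542,294).
- **Trays:** yellow (256,298), red (432,298), blue (438,382) and green (539,398).
- **Bystanders:** beaker (172,355) and pipette (620,351).

Possible confusions:
- **Case:** the pink blocks (542,222) and (604,293), the purple block (461,204), the green tray (539,398) and the melons (653,216), (98,229) and (54,305) could pass for it. I choose the green banded block at (542,294).
- **Jar:** the white tubes (733,230) and others could pass for it. I choose (258,390), which has a yellow lid.
- **Tip box and bottle:** each has only its own tray as a near match.

```bash
cat > vis.py <<'E'
import cv2,numpy as np
from cell import viewer
def rays(name,uv):
    c=viewer.camera_params(name); f=192/np.tan(np.radians(c["fov_y"]/2)); uv=np.asarray(uv,float).reshape(-1,2)
    d=np.c_[(uv[:,0]-c["cx"])/f,(uv[:,1]-c["cy"])/f,np.ones(len(uv))]
    return c["R"],c["t"],d
def plane(name,uv,z):
    R,t,d=rays(name,uv); o=-R.T@t; w=d@R; return o+w*((z-o[2])/w[:,2])[:,None]
def world(name,depth):
    h,w=depth.shape; v,u=np.mgrid[:h,:w]; R,t,d=rays(name,np.c_[u.ravel(),v.ravel()])
    return ((d*depth.reshape(-1,1)-t)@R).reshape(h,w,3)
HUE={"blue":(100,125),"yellow":(22,35),"green":(50,80),"red":None}
def cmask(p,col):
    hsv=cv2.cvtColor(p,cv2.COLOR_RGB2HSV); H,S,V=cv2.split(hsv)
    hm=((H<8)|(H>172)) if col=="red" else (H>=HUE[col][0])&(H<=HUE[col][1])
    return (hm&(S>110)&(V>70)).astype(np.uint8)
def find(name,p,d,box=(0.3,0.9,-0.6,0.6)):
    """blobs by colour; returns list (col,area,uv centroid,z75,contour)"""
    W=world(name,d); out=[]
    for col in HUE:
        n,l,s,c=cv2.connectedComponentsWithStats(cmask(p,col))
        for i in range(1,n):
            if s[i,4]<80: continue
            m=l==i; w=np.median(W[m],0)
            if not(box[0]<w[0]<box[1] and box[2]<w[1]<box[3]): continue
            out.append((col,s[i,4],c[i],np.percentile(W[m][:,2],75),m,W))
    return out
E
python3 - <<'E'
import numpy as np,cv2
from vis import *
for n in("top","side"):
    f=np.load(n+"0.npz");p,d=f["p"],f["d"]
    for col,a,c,z,m,W in find(n,p,d):
        print(n,col,a,c.round(1),"z75 %.3f"%z,"med",np.median(W[m],0).round(3))
    W=world(n,d); i=(slice(215,216),slice(330,332)); print("bench z",np.percentile(W[230:330,150:400,2],[5,50,95]).round(4))
p=np.load("top0.npz")["p"][:,:,::-1]; q=np.load("side0.npz")["p"][:,:,::-1]
cv2.imwrite("pics/crop.png",np.hstack([cv2.resize(p[150:290,150:390],None,fx=1.66,fy=1.66),cv2.resize(q[120:300,170:350],(400,232))]))
E
```

```text
top blue 175 [223.2 183. ] z75 0.089 med [0.651 0.093 0.087]
top blue 269 [280.6 243.5] z75 0.009 med [ 0.471 -0.082  0.005]
top yellow 266 [163.3 190.3] z75 0.008 med [0.647 0.294 0.004]
top yellow 377 [164.3 249.2] z75 0.066 med [0.456 0.27  0.064]
top green 325 [419.1 137.9] z75 0.097 med [ 0.788 -0.508  0.09 ]
top green 287 [ 60.7 142.8] z75 0.127 med [0.774 0.582 0.121]
top green 95 [343.  174.9] z75 0.051 med [ 0.682 -0.279  0.049]
top green 306 [346.2 187.7] z75 0.051 med [ 0.641 -0.286  0.05 ]
top green 113 [349.8 201.1] z75 0.051 med [ 0.599 -0.296  0.049]
top green 340 [345.4 254.3] z75 0.009 med [ 0.437 -0.284  0.007]
top red 479 [276.4 190.5] z75 0.008 med [ 0.643 -0.071  0.004]
top red 616 [220.7 244.4] z75 0.062 med [0.469 0.1   0.06 ]
bench z [-0.0033  0.0007  0.0093]
side blue 115 [257.7 165.8] z75 0.088 med [0.654 0.091 0.086]
side blue 175 [207.  218.5] z75 0.009 med [ 0.475 -0.077  0.006]
side yellow 104 [205.1 138.1] z75 0.062 med [0.458 0.255 0.058]
side yellow 134 [254.1 141.8] z75 0.008 med [0.649 0.306 0.005]
side green 191 [192.  269.6] z75 0.009 med [ 0.429 -0.274  0.007]
side green 203 [259.2 265. ] z75 0.051 med [ 0.644 -0.292  0.05 ]
side red 339 [207. 170.] z75 0.062 med [0.472 0.098 0.059]
side red 295 [256.  215.1] z75 0.008 med [ 0.642 -0.063  0.005]
bench z [-7.534e-01 -5.000e-04  4.910e-02]
```

View pics/crop.png

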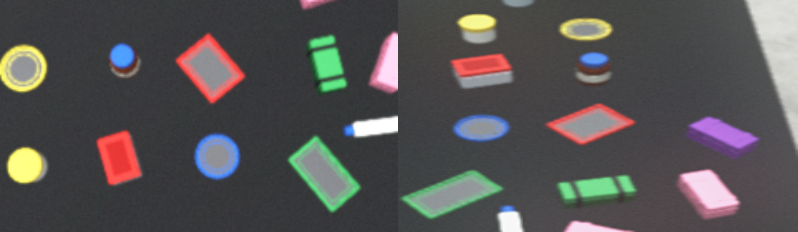

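The crop confirms the choices: the green block with two black bands (crop 327,63), the blue-capped brown bottle with its white label, the grey box with a red lid, and the white jar with a yellow lid. Next I fit the poses.

```bash
cat >> vis.py <<'E'
SPEC={ # name:(colour, z of the visible face, approx xy)
"bottle":("blue",.088,(.651,.093)),"jar":("yellow",.064,(.457,.262)),"tipbox":("red",.060,(.470,.099)),"case":("green",.050,(.641,-.287)),
"tray_blue":("blue",.009,(.472,-.080)),"tray_yellow":("yellow",.009,(.648,.30)),"tray_red":("red",.009,(.642,-.067)),"tray_green":("green",.009,(.433,-.28))}
def locate(view,p,d,key,near=None):
    col,z,xy=SPEC[key]; xy=near if near is not None else xy
    W=world(view,d); m=cmask(p,col)>0
    m&=(np.hypot(W[...,0]-xy[0],W[...,1]-xy[1])<.085)&(np.abs(W[...,2]-z)<(.010 if z>.02 else .012))
    v,u=np.nonzero(m)
    P=plane(view,np.c_[u,v],z)[:,:2].astype(np.float32)
    hull=cv2.convexHull(P)
    if key in("bottle","jar","tray_blue","tray_yellow"):
        (x,y),r=cv2.minEnclosingCircle(P*1000); e=cv2.fitEllipse(hull*1000)
        return np.array([e[0][0],e[0][1]])/1000,0.,(2*r,e[1])
    (c,s,a)=cv2.minAreaRect(P*1000); a=np.radians(a)
    if s[0]<s[1]: a+=np.pi/2
    a=(a+np.pi/2)%np.pi-np.pi/2
    return np.array(c)/1000,a,s
E
python3 - <<'E'
import numpy as np
from vis import *
for k in SPEC:
  for n in("top","side"):
    f=np.load(n+"0.npz")
    c,a,s=locate(n,f["p"],f["d"],k); print(k,n,c.round(4),round(a,3),np.round(np.hstack(s),1))
E
```

```text
bottle top [0.6488 0.0942] 0.0 [42.1 39.2 42.1]
bottle side [0.6541 0.0881] 0.0 [50.1 38.5 51.1]
jar top [0.4544 0.2684] 0.0 [60.5 57.9 59.2]
jar side [0.4603 0.2631] 0.0 [66.3 60.  64.7]
tipbox top [0.467  0.1007] 0.295 [84.2 58. ]
tipbox side [0.4727 0.0965] 0.301 [83.5 63.1]
case top [ 0.6388 -0.2879] 0.193 [100.3  48.4]
case side [ 0.6436 -0.2916] 0.2 [99.2 44.4]
tray_blue top [ 0.4721 -0.0806] 0.0 [87.6 85.3 86.5]
tray_blue side [ 0.4751 -0.0826] 0.0 [88.6 84.8 87.9]
tray_yellow top [0.6442 0.2926] 0.0 [94.2 92.  93.7]
tray_yellow side [0.648  0.2905] 0.0 [98.  90.7 97.2]
tray_red top [ 0.6412 -0.0706] 0.682 [114.8  89.4]
tray_red side [ 0.6438 -0.072 ] 0.679 [116.2  91.2]
tray_green top [ 0.4381 -0.28  ] 0.671 [128.8  74.7]
tray_green side [ 0.4406 -0.2812] 0.675 [125.7  72.7]
```

```bash
cat > arm.py <<'E'
import numpy as np
from scipy.spatial.transform import Rotation as Rot
from cell import robot,eoat,sensors
HOV=.20
OBJ={"bottle":((.6514,.0930),None,.024),"jar":((.4574,.2670),None,.035),"tipbox":((.4700,.0995),.297,.022),"case":((.6410,-.2895),.196,.023)} # xy, yaw, TCP z
TRAY={"bottle":((.4736,-.0816),None),"jar":((.6460,.2915),None),"tipbox":((.6425,-.0713),.680),"case":((.4394,-.2806),.673)}
def down(a):            # closing line (tool y) across a thing whose length points along yaw a
    y=np.array([-np.sin(a),np.cos(a),0]); z=np.array([0,0,-1.]); return Rot.from_matrix(np.c_[np.cross(y,z),y,z]).as_rotvec()
def best(xy,yaws,heights):
    q0=sensors.get_obs()["q"]; c=[]
    for a in yaws:
        qs=[robot.inverse_kinematics([*xy,h],down(a)) for h in heights]
        if all(q is not None for q in qs): c.append((max(np.abs(np.asarray(qs[0])-q0)[:6].max(),abs(qs[0][6])),a))
    return min(c)[1]
def st(tag):
    o=sensors.get_obs(); print(tag,"t %.1f"%o["time"],o["position"].round(4),"gap %.3f F %.1f"%(o["finger_gap"],o["grasp_force"]),"ft",o["ft_force"].round(1))
    return o
def go(xy,a,z): robot.move_pose([*xy,z],down(a))
def pick(k,force=20):
    xy,yaw,z=OBJ[k]
    yaws=np.arange(0,2*np.pi,np.pi/6) if yaw is None else [yaw,yaw+np.pi]
    a=best(xy,yaws,[HOV,z]); print(k,"yaw",round(a,2)); go(xy,a,HOV)
    robot.line_to([*xy,z],max_speed=.12); st("down"); eoat.grasp(grip_force=force); robot.pause(.2); o=st("gripped")
    robot.line_to([*xy,HOV],max_speed=.12); st("lifted"); return a
def place(k,a):
    xy,yaw=TRAY[k]; z=OBJ[k][2]
    yaws=np.arange(0,2*np.pi,np.pi/6) if yaw is None else [yaw,yaw+np.pi]
    b=best(xy,yaws,[HOV,z]); go(xy,b,HOV); st("over")
    robot.line_to([*xy,z+.010],max_speed=.10); robot.pause(.2)
    print("touch",robot.line_to([*xy,z-.001],max_speed=.015,threshold=4)); st("set")
    eoat.open_jaws(); robot.pause(.2); st("open"); robot.line_to([*xy,HOV],max_speed=.15); st("clear")
E
python3 - <<'E'
from arm import *; from vis import *
f=np.load("top0.npz"); W=world("top",f["d"]); hsv=cv2.cvtColor(f["p"],cv2.COLOR_RGB2HSV)
m=(W[...,2]>.012)&(W[...,2]<.03)&(abs(W[...,0]-.52)<.08)&(W[...,1]<-.28)&(W[...,1]>-.6)
P=W[m]; e=P[P[:,1]>-.36]; print("pipette near end y",np.percentile(P[:,1],99.5),"x",np.percentile(e[:,0],[2,50,98]))
a=pick("bottle"); place("bottle",a)
E
```

```text
pipette near end y -0.2933964417497586 x [0.46079133 0.51775596 0.59238091]
bottle yaw 5.76
down t 4.7 [0.652  0.0932 0.0248] gap 1.001 F 0.0 ft [ 0.4 -0.1  0.6]
gripped t 5.6 [0.6515 0.0931 0.0241] gap 0.580 F 20.0 ft [-0.5  1.3  0.3]
lifted t 7.2 [0.651  0.0929 0.1991] gap 0.577 F 20.0 ft [-0.  -0.5 -2.4]
over t 8.2 [ 0.4749 -0.0807  0.2004] gap 0.579 F 20.0 ft [ 0.  -0.9 -0.7]
touch True
set t 10.7 [ 0.4736 -0.0816  0.0269] gap 0.577 F 20.0 ft [-0.3 -0.1  3.8]
open t 11.7 [ 0.4728 -0.0816  0.0264] gap 1.000 F 0.0 ft [-0.5  0.5  1. ]
clear t 13.0 [ 0.473  -0.0815  0.1992] gap 0.998 F 0.0 ft [ 0.7 -0.2  0.4]
```

```bash
python3 - <<'E'
from arm import *
for k in("tipbox","jar"): place(k,pick(k))
E
python3 - <<'E'
from arm import *; from vis import *
p,d=viewer.grab_frame("top");s,_=viewer.grab_frame("side")
for k in("bottle","jar","tipbox"):
    print(k,*[(x.round(4) if hasattr(x,"round") else x) for x in locate("top",p,d,k,TRAY[k][0])])
cv2.imwrite("pics/mid.png",np.vstack([cv2.resize(p[100:300,90:430,::-1],(510,300)),cv2.resize(s[80:330,130:400,::-1],(324,300)) if 0 else cv2.resize(s[100:300,140:400,::-1],(510,300))]))
E
```

```text
tipbox yaw 0.3
down t 15.8 [0.4705 0.0996 0.0225] gap 0.995 F 0.0 ft [0.3 0.7 0.8]
gripped t 16.6 [0.4701 0.0995 0.0221] gap 0.629 F 20.0 ft [-0.3 -0.   1.7]
lifted t 18.2 [0.4696 0.0994 0.1994] gap 0.629 F 20.0 ft [ 0.3  0.6 -0.9]
over t 20.1 [ 0.6422 -0.0708  0.1997] gap 0.627 F 20.0 ft [-0.6  0.2 -2. ]
touch True
set t 22.6 [ 0.6424 -0.0713  0.025 ] gap 0.628 F 20.0 ft [-0.1  0.4  3.9]
open t 23.5 [ 0.6416 -0.0713  0.0242] gap 0.999 F 0.0 ft [-0.5  0.3 -0.3]
clear t 24.8 [ 0.6418 -0.0713  0.1988] gap 1.001 F 0.0 ft [ 0.3  0.3 -0.1]
jar yaw 5.24
down t 27.8 [0.4579 0.2673 0.0357] gap 1.003 F 0.0 ft [-0.2  0.7  0.2]
gripped t 28.5 [0.4577 0.2672 0.0352] gap 0.647 F 20.0 ft [1.5 0.3 1.7]
lifted t 30.1 [0.457  0.2667 0.1993] gap 0.644 F 20.0 ft [ 0.1 -0.7 -1.8]
over t 30.9 [0.6442 0.2922 0.1992] gap 0.645 F 20.0 ft [-1.1  0.5 -3.1]
touch True
set t 33.3 [0.646  0.2915 0.0382] gap 0.647 F 20.0 ft [-1.2 -0.3  4.5]
open t 34.1 [0.6451 0.2908 0.0368] gap 1.003 F 0.0 ft [ 0.2 -0.   1.3]
clear t 35.3 [0.6455 0.2911 0.1987] gap 0.997 F 0.0 ft [ 0.9  0.7 -0.6]
bottle [ 0.4704 -0.0822] 0.0 (41.147586822509766, (39.541439056396484, 40.49681854248047))Traceback (most recent call last):
  File "<stdin>", line 4, in <module>
  File "vis.py", line 39, in locate
    (x,y),r=cv2.minEnclosingCircle(P*1000); e=cv2.fitEllipse(hull*1000)
                                                             ~~~~^~~~~
TypeError: unsupported operand type(s) for *: 'NoneType' and 'int'
```

```bash
python3 - <<'E'
from arm import *
place("case",pick("case"))
robot.movej([1.257,.468,-.012,1.603,.006,1.071,-.056])
E
python3 - <<'E'
from arm import *; from vis import *
st("home")
p,d=viewer.grab_frame("top");s,ds=viewer.grab_frame("side")
cv2.imwrite("pics/end.png",np.vstack([cv2.resize(p[100:300,90:430,::-1],(510,300)),cv2.resize(s[100:300,140:400,::-1],(510,300))]))
for k in OBJ:
    for n,P,D in(("top",p,d),("side",s,ds)):
        c,a,z=locate(n,P,D,k,TRAY[k][0]); f=np.load(n+"0.npz"); t,b,_=locate(n,f["p"],f["d"],{"bottle":"tray_blue","jar":"tray_yellow","tipbox":"tray_red","case":"tray_green"}[k])
        print(k,n,"offset mm",(c-t).round(4)*1000,"dyaw",round(a-b,3),np.round(np.hstack(z),1))
E
```

```text
case yaw 3.34
down t 39.1 [ 0.6416 -0.2897  0.0239] gap 1.002 F 0.0 ft [-0.6 -0.6  0.5]
gripped t 40.1 [ 0.641  -0.2896  0.023 ] gap 0.500 F 20.0 ft [-0.9 -0.6 -0.8]
lifted t 41.7 [ 0.6405 -0.2893  0.1989] gap 0.501 F 20.0 ft [ 0.3  0.  -2. ]
over t 42.5 [ 0.4408 -0.281   0.2006] gap 0.500 F 20.0 ft [ 1.4 -0.8 -2. ]
touch True
set t 45.1 [ 0.4394 -0.2806  0.0257] gap 0.503 F 20.0 ft [-0.3  0.1  4.6]
open t 46.1 [ 0.4386 -0.2803  0.0252] gap 0.997 F 0.0 ft [ 0.3 -0.2  0.4]
clear t 47.4 [ 0.4389 -0.2803  0.1991] gap 0.994 F 0.0 ft [ 0.4 -0.2  1.3]
home t 49.0 [ 0.1763 -0.6251  0.2141] gap 1.002 F 0.0 ft [ 0.1  0.3 -0.3]
bottle top offset mm [-1.7 -1.6] dyaw 0.0 [41.1 39.5 40.5]
bottle side offset mm [-0.2 -2.8] dyaw 0.0 [47.9 38.8 49.8]
jar top offset mm [-2.9  0.4] dyaw 0.0 [62.5 58.1 62.4]
jar side offset mm [-0.6 -2.6] dyaw 0.0 [73.9 57.7 73.2]
tipbox top offset mm [-3.4 -0.4] dyaw -0.0 [84.7 57.5]
tipbox side offset mm [-1.  -0.5] dyaw -0.025 [86.9 60.6]
case top offset mm [-0.3  2.6] dyaw -0.002 [100.6  48.3]
case side offset mm [2.9 0.1] dyaw -0.006 [101.1  51. ]
```

View pics/end.png

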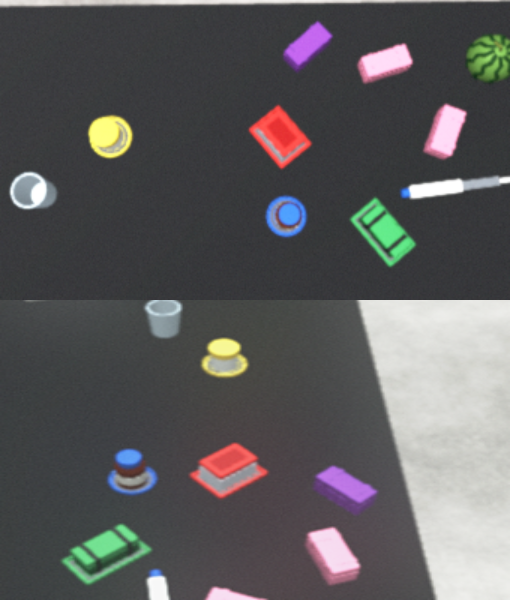

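The picture shows all four things upright inside their own trays, with offsets under 4 mm: jar (110,134), tip box (280,136), bottle (287,215) and case (383,232). The beaker (30,191) and pipette (450,188) haven't been touched.

```bash
python3 -c "
from cell import ticket
print(ticket.sign_off())"
```

```text
the job is handed in; nothing more can be done
None
```

The bottle, jar, tip box and case each stand upright and released in the tray of their own colour, within about 4 mm of its centre by the cameras, with the beaker and pipette untouched; I handed the job in at about 49 s, and the hand-in call returned no verdict.

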